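# Fetch the blue parts caddy from behind the spray can

## Robot

A 6-joint arm with a two-finger parallel gripper is mounted at the origin on the work surface. World frame = base frame: x ahead of the robot, y to its left, z up, the work surface at z = 0. Lengths are in m, angles in rad, forces in N, time in s.
With the tool pointing down it reaches from about 0.35 to 0.775 m from the base axis. Payload 7.3 kg.
Tool frame: the origin (TCP) lies between the finger pads; the fingertips stand 17 mm ahead of it and the grasp point (between the pads) lies 2 mm behind it; z points along the fingers, y is the line along which they close (so a half turn about z gives the same grasp; the last joint's range is limited). The gripper opens to 92 mm and grips with 3 to 60 N. Pads are 19 mm wide; open, the fingers measure 130 mm over their backs; the gripper's body (75 mm by 190 mm) begins 47 mm behind the grasp point.
Start: joints at [0.992, 0.342, 1.524, -0, 1.275, -0.146], TCP at [0.22, 0.477, 0.244] pointing down, gripper open.
Joint ranges: [-2.53, 2.53], [-0.77, 2.02], [0.04, 2.7], [-1, 4.14], [0.28, 2.66], [-3.11, 3.11]. Speed limits (rad/s): [2.57, 2.57, 3.14, 3.14, 3.14, 3.14].

## Interface

Orientations are given as [roll, pitch, yaw] about the fixed x, y, z axes, in that order (R = Rz(yaw) Ry(pitch) Rx(roll)).
In Python, from cell import robot, optics gives the robot as it stands.
- The arm moves only by the tool play_rows, never from a script. Its argument "rows" is a list of rows, each a list of 7 numbers: the shift along the tool's x, y, z in cm, then the turn, a rotation vector about the tool's x, y, z in rad, then the opening, from 0 (shut) to 1 (fully open). In form: [[tx, ty, tz, wx, wy, wz, grip], ...]. A call has 1 to 20 rows; each row is the pose to reach, as a shift and turn from the pose commanded when the call began, along the tool's axes at that moment; what a row does not reach only later rows make up. A row lasts 1/10 s, in which the tool goes at most 50 mm and 8.59 degrees, less where a joint would pass 70% of its speed; a pose out of reach is approached as far as the arm can. A call with a gripper value outside its range is refused whole. The fingers move at their own pace and stop on an object; "squeeze" is the grip in N (left out, the last holds). Time passes only in rows, so rows that repeat a pose let the fingers close. It gives the time, the measured TCP pose, the force, the opening and the grip force at its end, in the units of the state.
- robot.observe(): the state, without advancing time (a new reading comes with each control period).
- optics.read_camera(name): name is "scene" or "top" or "wrist"; returns (picture, depth): 420x560x3 uint8, red, green, blue; 420x560 float32, m along the optical axis (not along the pixel's ray), 0 where there is no reading.
- optics.camera_model(name): a dict with "fx", "fy", "cx", "cy" (pixels), "origin" and "rotation" of the camera in the world; the wrist camera has in their place "tool_from_camera" (4x4, takes a point from camera to tool coordinates, whose origin is the TCP and whose axes are the flange's). Camera axes: x right, y up, looking along -z (the intrinsics and any distortion apply to the point x, -y, -z); pixel columns grow to the right and rows downward; lengths in m; the calibration is good to about 2 mm. A picture is of the moment at which its call begins: read the wrist's pose just before it. camera_model takes no time and is no camera call.
- robot.hand_in(): hands the job in; it is judged then, once.
The state is a dict: "time": time; "qpos": joint angles; "qvel": joint speeds; "joint_efforts": joint torques, N m; "tool_pos": TCP position; "tool_rot": TCP orientation; "contact_force": force on the tool from outside, world axes, zero at the start; "torque": the same for the moment, N m; "opening": finger opening in m; "grip_force": force on a finger pad.
Only numpy, scipy, OpenCV 4.12 (cv2) and the standard library are available. Lean on these libraries where they do the work, as an engineer would, in place of code of your own. Each camera call takes 0.05 s, during which the arm holds its last target. There are 200 camera calls.

## Task

The blue parts caddy is at the back of the wire-topped rack, with a spray can standing in its way. First stand that can upright in the green drip tray, then get the blue caddy out over the rack's yellow sill and lower it, level and centred, onto the round work stand, without dropping or spilling it, and let go. Knock nothing over and leave the other can, the red caddy and the other things on the bench where they are.

Things in the scene. Friction and masses are not known exactly. Their poses are not given: they have to be found in the camera images.
- blue_caddy: The wanted one: open blue plastic parts caddy with a carrying bar, 150 long (its x) x 84 wide (y), walls 55 high, 4 thick, 0.4 to 0.8 kg; fittings fixed inside, below 40 mm. Origin: centre of its underside; -x end faces out of the rack, z up. It stands on the bench in the left or right bay. Held by the front of the bar it may pivot in the fingers: its rear then stays down and can catch on the sill.
- blue_bar (a point): Middle of the blue caddy's carrying bar, on its axis, 100 mm above the underside: round steel, 14 mm in diameter, along the caddy's x from -55 to +55 mm, with an equal upright rod at each end, all at y = 0; free space either side. In the rack a gripper pointing straight down fouls the wires; one leaning 30 to 45 degrees into the bay reaches the bar's front part.
- red_caddy: A red caddy, otherwise the same as the blue one, in the other bay; to be left there.
- left_can: Dark blue spray can, steel, 58 mm in diameter to 135 high, then a flat cap 42 mm in diameter up to 152; 0.2 to 0.4 kg. Origin: centre of its foot, z up. With a red cap; it stands just in front of the rack's left (+y) bay. Either can may have to be moved: the one before the blue caddy.
- right_can: Dark grey spray can, steel, 58 mm in diameter to 135 high, then a flat cap 42 mm in diameter up to 152; 0.2 to 0.4 kg. Origin: centre of its foot, z up. With an orange cap; it stands just in front of the rack's right (-y) bay.
- rack: Fixed rack, 312 wide. Origin: on the bench, middle of the front face of its sill; x points into the rack, y to its left. Yellow sill 12 high, x = 0 to 8 mm, across the whole front. Three upright wire dividers 6 thick at y = -154, 0, +154, x = 50 to 240 mm, make two bays 148 wide with the bench as floor.
- roof_edge (a point): Middle of the front wire of the rack's roof: wires 6 thick, centred 235 mm above the bench, cross the rack from its x = 53 to 237 mm (this one at 53). In front of it the rack is open above.
- tray: Fixed green square drip tray, 150 x 150, 16 high, walls and floor 4 thick. Origin: centre of its underside, on the bench; inner floor 4 mm above it.
- stand: Fixed round work stand with a black rubber top, 190 mm in diameter, top surface 30 mm above the bench. Origin: centre of its underside, on the bench.
- tub: White round tub, 76 mm in diameter, 90 high; a bystander. Origin: centre of its underside.
- flask: Yellow bottle, 60 mm in diameter, 150 high; a bystander. Origin: centre of its underside.
- wrench: Wrench 180 long lying on the bench; a bystander. Origin: its middle, x along it.
- driver: Screwdriver 200 long lying on the bench; a bystander. Origin: its middle, x along it.
There are look-alikes about, which are no part of the job. Leave any pink look-alike of the stand alone.

How it is judged:
By the outcome, as a careful person would: the job done as asked, in the order asked, and still so for the second after the job is handed in, with the robot touching nothing.
It also fails if it takes over 72 s, if anything falls off the work surface, if the arm or the gripper's body presses on something with over 40 N, if the wrist force passes 120 N, or if a joint passes its speed limit or range.

## Working session

There is one attempt and no reset: what is moved stays moved. The work goes in short steps, Python scripts to look and compute and a tool call to move; the robot and the scene stay as the last step left them, time stands still between calls to the robot, and variables do not carry over. Pictures are saved under pics/ and viewed, at most 10 in all, crops included, and the job is handed in when it is done.

Besides the shell and the picture viewer there is one more tool, called after ">>>" as a command line: name --pt "numbers of a row" for each row, then --argument value for the rest. play_rows: Moves the arm, as the interface text tells. Its arguments: {"type":"object","properties":{"rows":{"type":"array"},"squeeze":{"type":"number"}},"required":["rows"]}

```bash
ls; mkdir -p pics; cat > h.py <<'E'
import numpy as np, cv2
from scipy.spatial.transform import Rotation as Rn
from cell import robot, optics
def cloud(name):
    s=robot.observe(); p,d=optics.read_camera(name); m=optics.camera_model(name)
    v,u=np.mgrid[0:420,0:560]
    P=np.stack([(u-m['cx'])/m['fx']*d,-(v-m['cy'])/m['fy']*d,-d],-1)
    if 'origin' in m: R,o=np.array(m['rotation']),np.array(m['origin'])
    else:
        T=np.array(m['tool_from_camera']); r=Rn.from_euler('xyz',s['tool_rot']).as_matrix()
        R=r@T[:3,:3]; o=r@T[:3,3]+s['tool_pos']
    W=P@R.T+o; W[d==0]=np.nan
    return p,W,R,o,m
E
python3 - <<'E'
from h import *
for n in('scene','top'):
    p,W,R,o,m=cloud(n); np.savez('c_'+n,p=p,W=W,R=R,o=o)
    cv2.imwrite(f'pics/{n}0.png',p[:,:,::-1]); print(n,m)
print(robot.observe())
E
```

```text
picsTraceback (most recent call last):
  File "<stdin>", line 3, in <module>
  File "h.py", line 12, in cloud
    W=P@R.T+o; W[d==0]=np.nan
      ~~~~~^~
ValueError: operands could not be broadcast together with shapes (420,560) (3,)
```

```bash
python3 - <<'E'
from h import *
for n in('scene','top','wrist'): print(n,optics.camera_model(n))
print(robot.observe())
E
```

```text
scene {'fx': 387.0037522967914, 'fy': 387.0037522967914, 'cx': 276.1740337895272, 'cy': 208.89279074595862, 'origin': array([1.1459752 , 0.11736171, 1.17118984]), 'rotation': array([ 0.59815809, -0.01285852,  1.75147308])}
top {'fx': 513.1390862685982, 'fy': 513.1390862685982, 'cx': 277.1679093068298, 'cy': 209.93928346043793, 'origin': array([ 0.34471565, -0.00209133,  1.58058152]), 'rotation': array([ 0.08077198, -0.00293509, -1.56446895])}
wrist {'fx': 299.05278043751343, 'fy': 299.05278043751343, 'cx': 280.16548234291434, 'cy': 214.42440886565376, 'tool_from_camera': array([[-1.08232489e-03,  9.55639801e-01,  2.94535906e-01,
         7.84348771e-02],
       [ 9.99999386e-01,  9.63885506e-04,  5.47291058e-04,
         3.21407611e-04],
       [ 2.39114227e-04,  2.94536317e-01, -9.55640257e-01,
        -1.41478280e-01],
       [ 0.00000000e+00,  0.00000000e+00,  0.00000000e+00,
         1.00000000e+00]])}
{'time': 0.05, 'qpos': array([ 9.91976473e-01,  3.42686551e-01,  1.52500240e+00,  4.97390009e-06,
        1.27538936e+00, -1.46034947e-01]), 'qvel': array([ 0.00126436, -0.00117153, -0.00100894,  0.00035228,  0.0002941 ,
       -0.00152368]), 'joint_efforts': array([ 1.86887715e-03, -4.32421410e+01, -2.45001251e+01,  7.22530601e-02,
        5.23310434e-02, -3.32262755e-05]), 'tool_pos': array([0.21997435, 0.47628257, 0.24306882]), 'tool_rot': array([-3.14012351e+00, -2.20892185e-04,  2.70880613e+00]), 'contact_force': array([-0.07006023, -0.52592831,  0.08355323]), 'torque': array([ 0.04837715, -0.01514418, -0.04528435]), 'grip_force': 0.0, 'opening': 0.09170890286531036}
```

```bash
sed -i "s/R,o=np.array(m\['rotation'\])/R,o=Rn.from_euler('xyz',m['rotation']).as_matrix()/" h.py
python3 - <<'E'
from h import *
for n in('scene','top'):
    p,W,R,o,m=cloud(n); np.savez('c_'+n,p=p,W=W,R=R,o=o)
    cv2.imwrite(f'pics/{n}0.png',p[:,:,::-1]); print(n,np.isnan(W[...,0]).mean(),np.nanmedian(W[...,2]),np.nanpercentile(W[...,2],[1,5,25,50,75,95]))
E
```

```text
scene 0.0040943877551020405 0.0020651593593736806 [-0.75681784 -0.74995099 -0.04084728  0.00206516  0.04046456  0.30617656]
top 0.003711734693877551 0.00033206618885150974 [-7.61182318e-01 -7.53227407e-01 -3.84041963e-03  3.32066189e-04
  6.32967970e-03  4.92067606e-01]
```

View pics/scene0.png

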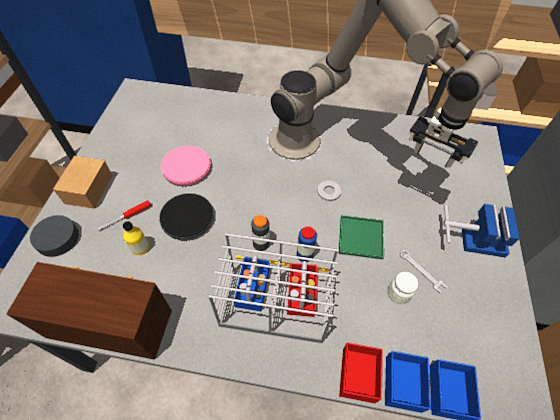

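View pics/top0.png

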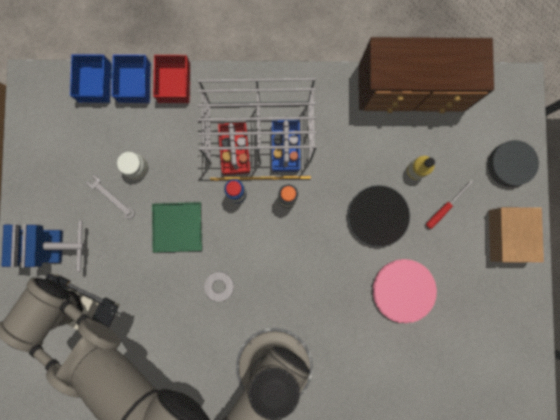

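Scene view: blue caddy in the right bay at scene (253,283)/top (285,148), with the orange-capped grey can at scene (260,232)/top (288,193). Candidates: caddies – blue in rack, red in rack (top 235,148), blue open bins (90,78),(130,78); stands – black (top 379,215), dark disc (514,163), pink (405,291); cans – red cap (235,190), orange cap (288,193); tray – green (177,228).

```bash
cat > m1.py <<'E'
from h import *
D={n:np.load(f'c_{n}.npz') for n in('scene','top')}
for n,d in D.items():
    p,W=d['p'],d['W']; hsv=cv2.cvtColor(p,cv2.COLOR_RGB2HSV); H,S,V=[hsv[...,i].astype(int) for i in range(3)]
    x,y,z=W[...,0],W[...,1],W[...,2]
    def rep(name,m,k=20):
        c,l,s,ce=cv2.connectedComponentsWithStats(m.astype(np.uint8))
        for i in range(1,c):
            if s[i,4]>=k:
                w=W[l==i]; w=w[~np.isnan(w[:,0])]
                r=cv2.minAreaRect((w[:,:2]*1000).astype(np.float32))
                print(n,name,s[i,4],'px',ce[i].round(),'med',np.median(w,0).round(4),'z',np.percentile(w[:,2],[3,97]).round(3),'rect',np.round(r[0],1),np.round(r[1],1),round(r[2],1))
    rep('green',(H>40)&(H<85)&(S>80)&(x>.2)&(x<.8),100)
    rep('black',(V<60)&(z>.015)&(z<.05)&(y<0)&(x>.3),200)
    rep('dkdisc',(V<110)&(z>.015)&(z<.08)&(y<-.5)&(x>.3),200)
    rep('yellow',(H>15)&(H<32)&(S>120)&(z<.03)&(z>0)&(x>.3)&(y>-.15)&(y<.3),8)
    rep('cap',(z>.14)&(z<.165)&(x>.35)&(x<.62)&(abs(y)<.25))
    rep('canorange',(H<16)&(S>150)&(z>.13)&(z<.17)&(abs(y)<.3))
    rep('roof',(z>.225)&(z<.25)&(x>.4)&(abs(y)<.3),15)
    rep('tub',(z>.08)&(z<.1)&(y>.2)&(x>.4),30)
    rep('flask',(z>.06)&(z<.16)&(y<-.3)&(y>-.5)&(x>.4)&(x<.68),30)
    rep('blue',(H>100)&(H<125)&(S>120)&(z>.02)&(z<.075)&(x>.5)&(y<.15)&(y>-.2),10)
E
python3 m1.py
```

```text
scene green 1648 px [361. 237.] med [0.4239 0.3011 0.0061] z [0.001 0.017] rect [421.6 299.6] [152.8 148. ] 2.5
scene black 1869 px [186. 216.] med [ 0.4678 -0.3124  0.0311] z [0.024 0.035] rect [ 462.3 -314. ] [184.9 182.6] 65.4
scene black 255 px [ 63. 243.] med [ 0.6561 -0.6729  0.0305] z [0.016 0.045] rect [ 642.5 -690.8] [ 62.6 136.5] 61.3
scene black 381 px [139. 340.] med [ 0.9305 -0.2604  0.0317] z [0.016 0.049] rect [ 921.2 -347.9] [124.7 281.8] 31.2
scene dkdisc 425 px [ 99. 185.] med [ 0.408  -0.6598  0.0477] z [0.017 0.078] rect [ 403.2 -659.9] [160.8   8.9] 0.3
scene dkdisc 1387 px [ 54. 235.] med [ 0.6307 -0.7183  0.0455] z [0.02 0.05] rect [ 624.5 -726.5] [134.7 139.2] 8.9
scene yellow 24 px [239. 257.] med [ 0.5791 -0.0973  0.0114] z [0.002 0.016] rect [577.8 -95.3] [24.5  8.3] 84.6
scene yellow 22 px [273. 262.] med [0.5772 0.0193 0.0112] z [0.005 0.016] rect [575.8  19.4] [ 8.  23.9] 2.0
scene yellow 22 px [285. 264.] med [0.5762 0.0598 0.0116] z [0.002 0.016] rect [576.2  59.8] [ 6.3 23.8] 5.6
scene yellow 33 px [323. 269.] med [0.5734 0.1816 0.0096] z [0.001 0.017
[... 4732 characters left out ...]
z [0.083 0.096] rect [603.7 432.1] [65.5 65.3] 82.8
top tub 48 px [ 80. 226.] med [0.4166 0.569  0.0846] z [0.08  0.089] rect [416.6 568.7] [13.2 32.2] 89.8
top flask 394 px [423. 165.] med [ 0.5949 -0.427   0.1042] z [0.066 0.152] rect [ 599.4 -433.3] [58.3 52.9] 23.8
top blue 13 px [279. 122.] med [ 0.74   -0.0098  0.038 ] z [0.024 0.05 ] rect [739.9  -9.7] [ 1.7 18.3] 8.3
top blue 11 px [298. 125.] med [ 0.7335 -0.0678  0.0369] z [0.026 0.047] rect [729.9 -67.7] [22.7  3. ] 8.9
top blue 13 px [273. 126.] med [0.7203 0.0084 0.0534] z [0.027 0.059] rect [725.8   8.9] [ 3.9 29.7] 84.6
top blue 94 px [284. 167.] med [ 0.5952 -0.0212  0.0516] z [0.022 0.061] rect [609.9 -29.9] [76.1 34.2] 88.9
```

```bash
cat >> h.py <<'E'
def go(x,y,z,yaw=np.pi,lean=0,s=None):
    """shift (cm, tool axes) and rotvec to a TCP pose; lean tips fingers toward heading (yaw-pi)"""
    s=s or robot.observe(); R0=Rn.from_euler('xyz',s['tool_rot']).as_matrix()
    Rt=Rn.from_euler('z',yaw).as_matrix()@Rn.from_euler('y',lean).as_matrix()@np.diag([1.,-1,-1])
    t=R0.T@(np.array([x,y,z])-s['tool_pos'])*100
    print('go',t.round(2),Rn.from_matrix(R0.T@Rt).as_rotvec().round(3),'toolz',Rt[:,2].round(3))
E
python3 - <<'E'
from h import *
d=np.load('c_scene.npz'); c=cv2.resize(d['p'][205:325,200:350],None,fx=5,fy=5,interpolation=2)[:,:,::-1]; cv2.imwrite('pics/crop.png',c)
go(.49,-.036,.26); go(.49,-.036,.26,lean=.7)
for n in('scene','top'):
    d=np.load(f'c_{n}.npz');p=d['p'];W=d['W'];V=p.max(2)
    m=(V<75)&(abs(W[...,0]-.457)<.12)&(abs(W[...,1]+.314)<.12)&(W[...,2]>.02)
    ct=max(cv2.findContours(m.astype(np.uint8),0,1)[0],key=cv2.contourArea); e=cv2.fitEllipse(cv2.convexHull(ct)); print(n,e, W[int(e[0][1]+.5),int(e[0][0]+.5)])
E
```

```text
go [-46.   -35.19  -1.65] [-0.001 -0.    -0.433] toolz [ 0.  0. -1.]
go [-46.   -35.19  -1.65] [-0.152 -0.689 -0.414] toolz [ 0.644 -0.    -0.765]
scene ((186.29998779296875, 215.8618621826172), (44.27709197998047, 54.182464599609375), 76.33922576904297) [ 0.46813301 -0.31327142  0.03082998]
top ((378.3359375, 215.73361206054688), (60.119895935058594, 60.85523986816406), 103.27165985107422) [ 0.45412402 -0.31234209  0.02594146]
```

View pics/crop.png

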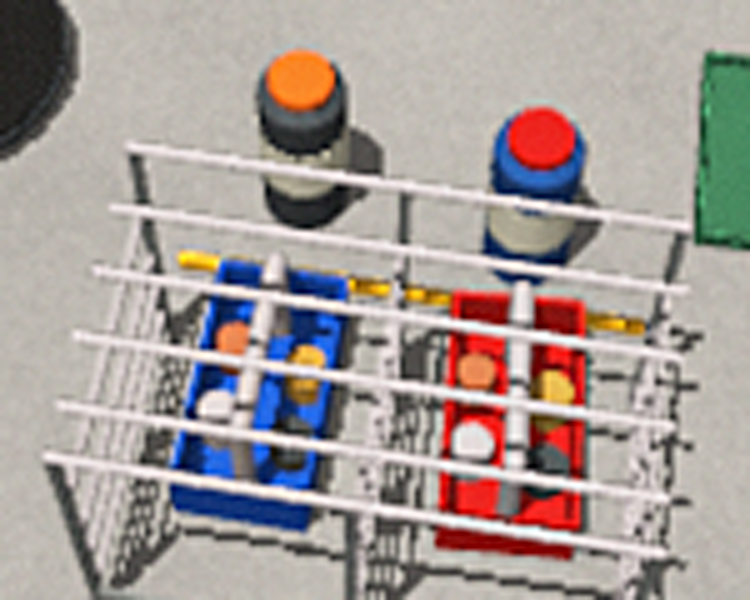

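The crop confirms it: the grey orange-capped can (crop 300,80) stands before the blue caddy (crop 260,390) in the right bay. Moving.

>>> play_rows --pt "-3 -2 -0.2 0 0 -0.03 1" --pt "-6 -5 -0.3 0 0 -0.06 1" --pt "-10 -8 -0.5 0 0 -0.1 1" --pt "-14 -11 -0.6 0 0 -0.14 1" --pt "-18 -14 -0.8 0 0 -0.18 1" --pt "-22 -17 -1 0 0 -0.22 1" --pt "-26 -20 -1.1 0 0 -0.26 1" --pt "-30 -23 -1.2 0 0 -0.3 1" --pt "-34 -26 -1.3 0 0 -0.34 1" --pt "-38 -29 -1.4 0 0 -0.38 1" --pt "-41 -31.5 -1.5 0 0 -0.41 1" --pt "-44 -33.5 -1.6 0 0 -0.43 1" --pt "-46 -35.2 -1.6 0 0 -0.433 1" --pt "-46 -35.2 -1.6 0 0 -0.433 1" --squeeze 40

```text
time: 1.55
tool_pos: [0.4911, -0.0387, 0.2591]
tool_rot: [-3.141, -0.0, 3.138]
contact_force: [0.5, -0.5, -0.6]
opening: 0.0918
grip_force: 0.0
```

```bash
cat > w.py <<'E'
from h import *
import sys
p,W,R,o,m=cloud('wrist'); np.savez('c_wrist',p=p,W=W,R=R,o=o); cv2.imwrite(f'pics/{sys.argv[1]}.png',p[:,:,::-1])
s=robot.observe(); print(s['time'],s['tool_pos'].round(4),s['tool_rot'].round(3))
hsv=cv2.cvtColor(p,cv2.COLOR_RGB2HSV); H,S,V=[hsv[...,i].astype(int) for i in range(3)]
x,y,z=W[...,0],W[...,1],W[...,2]
def rep(name,mk,k=40):
    c,l,st,ce=cv2.connectedComponentsWithStats(mk.astype(np.uint8))
    for i in range(1,c):
        if st[i,4]>=k:
            w=W[l==i]; w=w[~np.isnan(w[:,0])]; r=cv2.minAreaRect((w[:,:2]*1000).astype(np.float32)); 
            print(name,st[i,4],'px',ce[i].round(),'med',np.median(w,0).round(4),'z',np.percentile(w[:,2],[3,97]).round(3),'rect',np.round(r[0],1),np.round(r[1],1),round(r[2],1))
E
cat > w1.py <<'E'
from w import *
rep('cap',(z>.145)&(z<.162)&(x<.6)&(x>.4))
rep('yellow',(H>15)&(H<32)&(S>120)&(z<.02)&(z>0)&(abs(x-.57)<.03))
rep('roof',(z>.22)&(z<.25)&(x>.58),30)
rep('bar',(z>.09)&(z<.115)&(x>.59)&(S<60)&(y<.04),20)
rep('blue',(H>100)&(H<125)&(S>120)&(z>.035)&(z<.075)&(x>.57)&(y<.04)&(y>-.2),20)
E
python3 w1.py wr1
```

```text
1.6 [ 0.4903 -0.037   0.2591] [ 3.141e+00 -1.000e-03  3.139e+00]
cap 1631 px [283. 236.] med [ 0.5091 -0.0367  0.1525] z [0.149 0.154] rect [510.8 -36.9] [41.1 40.7] 66.7
cap 1449 px [451. 247.] med [0.5212 0.1141 0.1523] z [0.146 0.154] rect [520.7 116.2] [32.4 41.5] 1.5
yellow 557 px [353. 242.] med [0.5726 0.062  0.0122] z [0.005 0.014] rect [573.9  62.4] [  8.1 123.6] 1.1
yellow 151 px [243. 244.] med [ 0.5757 -0.0905  0.0123] z [0.006 0.014] rect [576.9 -91.3] [ 7.3 35.1] 1.2
yellow 205 px [ 13. 250.] med [ 0.5825 -0.4161  0.0113] z [0.005 0.018] rect [ 582.1 -420.1] [36.7  8.3] 48.4
roof 33 px [398. 418.] med [0.6206 0.0474 0.2344] z [0.233 0.236] rect [620.6  46.6] [2.5 8.3] 4.4
bar 312 px [287. 332.] med [ 0.6481 -0.0319  0.1068] z [0.103 0.109] rect [648.7 -32.4] [40.7 13.1] 0.2
bar 113 px [223. 341.] med [ 0.6552 -0.1055  0.1134] z [0.109 0.114] rect [ 653.8 -106.2] [40.7  4.4] 1.6
blue 368 px [286. 276.] med [ 0.5988 -0.0323  0.0554] z [0.044 0.057] rect [611.9 -32.5] [35.  83.3] 2.6
blue 139 px [258. 336.] med [ 0.6965 -0.0702  0.0553] z [0.038 0.057] rect [703.1 -71.1] [73.8  4.1] 0.7
blue 118 px [315. 332.] med [0.6895 0.0072 0.0554] z [0.039 0.057] rect [693.3   8.5] [53.2  4. ] 0.6
```

View pics/wr1.png

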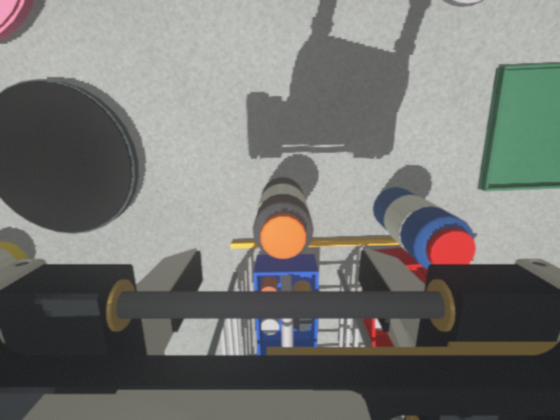

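Wrist view: orange cap at (283,236) → can at (0.511,-0.037); caddy bar at (287,320) behind, stand at (65,155), tray corner right (525,125).

```bash
python3 - <<'E'
from h import *
d=np.load('c_wrist.npz');p=d['p'];W=d['W'];V=p.max(2).astype(int)
m=(V<75)&(abs(W[...,2]-.03)<.006)&(W[...,1]<-.18)&(W[...,1]>-.45)
w=W[m];h=cv2.convexHull((w[:,:2]*1000).astype(np.float32))[:,0]
print(len(w),np.median(w[:,2]),h.min(0),h.max(0),cv2.minEnclosingCircle(h))
A=np.c_[2*h,np.ones(len(h))];r=np.linalg.lstsq(A,(h**2).sum(1),rcond=None)[0];print('fit',r[:2],np.sqrt(r[2]+r[0]**2+r[1]**2))
go(.511,-.037,.112); go(.511,-.037,.165)
E
```

```text
16111 0.030814586380673248 [ 365.92792 -396.55054] [ 548.57404 -221.22617] ((457.76251220703125, -314.1630859375), 92.99723052978516)
fit [ 457.40452025 -313.20174264] 91.04978976250867
go [-2.09  0.   14.71] [ 0.    -0.001 -0.002] toolz [ 0.  0. -1.]
go [-2.09  0.01  9.41] [ 0.    -0.001 -0.002] toolz [ 0.  0. -1.]
```

>>> play_rows --pt "-0.8 0 2 0 0 0 1" --pt "-1.6 0 4.5 0 0 0 1" --pt "-2.1 0 7 0 0 0 1" --pt "-2.1 0 9 0 0 0 1" --pt "-2.1 0 11 0 0 0 1" --pt "-2.1 0 13 0 0 0 1" --pt "-2.1 0 14 0 0 0 1" --pt "-2.1 0 14.7 0 0 0 1" --pt "-2.1 0 14.7 0 0 0 1" --pt "-2.1 0 14.7 0 0 0 0.3" --pt "-2.1 0 14.7 0 0 0 0.3" --pt "-2.1 0 14.7 0 0 0 0.3" --pt "-2.1 0 14.7 0 0 0 0.3" --pt "-2.1 0 14.7 0 0 0 0.3" --pt "-2.1 0 14.7 0 0 0 0.3" --pt "-2.1 0 14.7 0 0 0 0.3" --squeeze 25

```text
time: 3.2
tool_pos: [0.5113, -0.036, 0.113]
tool_rot: [-3.141, 0.001, -3.141]
contact_force: [-0.3, -0.9, 2.2]
opening: 0.0575
grip_force: 25.0
```

>>> play_rows --pt "0 0 -1 0 0 0 0.3" --pt "0 0 -2.5 0 0 0 0.3" --pt "0.5 0 -4 0 0 0 0.3" --pt "2 0 -5.5 0 0 0 0.3" --pt "4 0 -6 0 0 0 0.3" --pt "6 0.5 -6 0 0 0 0.3" --pt "7.5 2 -6 0 0 0 0.3" --pt "8.5 4.5 -6 0 0 0 0.3" --pt "9.1 7.5 -6 0 0 0 0.3" --pt "9.1 10.5 -6 0 0 0 0.3" --pt "9.1 13.5 -6 0 0 0 0.3" --pt "9.1 16.5 -6 0 0 0 0.3" --pt "9.1 19.5 -6 0 0 0 0.3" --pt "9.1 22.5 -6 0 0 0 0.3" --pt "9.1 25.5 -6 0 0 0 0.3" --pt "9.1 28.5 -6 0 0 0 0.3" --pt "9.1 31 -6 0 0 0 0.3" --pt "9.1 33 -6 0 0 0 0.3" --pt "9.1 33.8 -6 0 0 0 0.3" --pt "9.1 33.8 -6 0 0 0 0.3"

```text
time: 5.2
tool_pos: [0.4197, 0.3026, 0.1726]
tool_rot: [-3.141, -0.0, -3.14]
contact_force: [-0.0, -0.2, -3.0]
opening: 0.0574
grip_force: 25.0
```

```bash
cat > w2.py <<'E'
from w import *
print(s['opening'],s['contact_force'].round(1))
rep('green',(H>40)&(H<85)&(S>80)&(x>.2)&(x<.8),100)
rep('can',(z>.02)&(z<.06)&(np.hypot(x-.42,y-.302)<.06)&(y>.2),50)
E
python3 w2.py wr2
```

```text
5.25 [0.4197 0.3018 0.1726] [-3.141e+00 -1.000e-03 -3.141e+00]
0.0575916661450029 [ 0.1 -0.2 -3.5]
green 6985 px [275. 188.] med [0.4061 0.2998 0.0046] z [0.003 0.006] rect [414.1 299.3] [128.4 148.3] 0.2
green 174 px [207. 193.] med [0.4095 0.2274 0.0167] z [0.015 0.018] rect [414.5 227.6] [117.5   2.2] 2.1
green 123 px [348. 221.] med [0.4403 0.373  0.016 ] z [0.013 0.017] rect [442.1 373.2] [62.2  2. ] 1.9
```

>>> play_rows --pt "0 0 1.2 0 0 0 0.3" --pt "0 0 2.5 0 0 0 0.3" --pt "0 0 3.7 0 0 0 0.3" --pt "0 0 4.6 0 0 0 0.3" --pt "0 0 5.2 0 0 0 0.3" --pt "0 0 5.5 0 0 0 0.3" --pt "0 0 5.6 0 0 0 0.3" --pt "0 0 5.6 0 0 0 0.3"

```text
time: 6.05
tool_pos: [0.4203, 0.3023, 0.1171]
tool_rot: [3.141, 0.001, -3.141]
contact_force: [-0.4, -0.4, -3.6]
opening: 0.0574
grip_force: 25.0
```

>>> play_rows --pt "0 0 0 0 0 0 0.7" --pt "0 0 0 0 0 0 1" --pt "0 0 0 0 0 0 1" --pt "0 0 0 0 0 0 1" --pt "0 0 0 0 0 0 1" --pt "0 0 -1 0 0 0 1" --pt "0 0 -3 0 0 0 1" --pt "0 0 -5.5 0 0 0 1" --pt "0 0 -8.5 0 0 0 1" --pt "0 0 -11.5 0 0 0 1" --pt "0 0 -13.5 0 0 0 1" --pt "0 0 -14 0 0 0 1"

```text
time: 7.25
tool_pos: [0.421, 0.3026, 0.2599]
tool_rot: [3.139, 0.005, -3.141]
contact_force: [0.1, -0.5, -0.4]
opening: 0.092
grip_force: 0.0
```

```bash
cat > w3.py <<'E'
from w import *
print(s['opening'],s['contact_force'].round(1))
rep('green',(H>40)&(H<85)&(S>80)&(x>.2)&(x<.8),100)
rep('cap',(z>.15)&(z<.17)&(np.hypot(x-.42,y-.302)<.06)&(y>.2),50)
go(.5,-.032,.2,lean=.75)
E
python3 w3.py wr3
```

```text
7.3 [0.4207 0.3025 0.259 ] [ 3.14   0.004 -3.141]
0.0916991450618598 [0.1 0.5 0.8]
green 2576 px [239. 175.] med [0.4068 0.247  0.0047] z [0.003 0.007] rect [420.2 259.5] [141.8  60.2] 3.0
green 1492 px [321. 186.] med [0.4246 0.358  0.0046] z [0.003 0.008] rect [433.  353.9] [ 36.2 107.4] 89.4
cap 1735 px [279. 214.] med [0.4186 0.3015 0.1564] z [0.154 0.158] rect [419.7 301.5] [39.9 40.7] 88.9
go [ -7.9  -33.46   5.87] [ 0.002 -0.746 -0.   ] toolz [ 0.682 -0.    -0.732]
```

Can stands upright in the tray at (0.420,0.302). Next: leaning approach to the bar.

>>> play_rows --pt "0 -1 0 0 -0.02 0 1" --pt "0 -3 0 0 -0.06 0 1" --pt "0 -5.5 0 0 -0.1 0 1" --pt "-0.5 -8.5 0 0 -0.16 0 0.8" --pt "-1 -11.5 0 0 -0.22 0 0.55" --pt "-1.5 -14.5 0 0 -0.29 0 0.5" --pt "-2 -17.5 0 0 -0.36 0 0.5" --pt "-2.5 -20.5 0 0 -0.43 0 0.5" --pt "-3.2 -23.5 0 0 -0.5 0 0.5" --pt "-4 -26.5 1 0 -0.57 0 0.5" --pt "-5 -29 2 0 -0.64 0 0.5" --pt "-6 -31.5 3 0 -0.71 0 0.5" --pt "-7 -33 3.6 0 -0.76 0 0.5" --pt "-7.9 -33.4 3.9 0 -0.78 0 0.5" --pt "-7.9 -33.4 3.9 0 -0.78 0 0.5"

```text
time: 8.8
tool_pos: [0.4927, -0.0193, 0.2221]
tool_rot: [3.119, 0.75, -3.141]
contact_force: [-0.4, 0.4, -0.1]
opening: 0.046
grip_force: 0.0
```

```bash
cat > w4.py <<'E'
from w import *
print(s['opening'],s['contact_force'].round(1),s['qpos'].round(2))
rep('roof',(z>.22)&(z<.25)&(x>.58),30)
rep('bar',(z>.09)&(z<.115)&(x>.59)&(S<60)&(y<.03)&(y>-.09),20)
rep('upr',(z>.06)&(z<.09)&(x>.59)&(S<60)&(y<.03)&(y>-.09),20)
rep('div',(z>.06)&(z<.2)&(x>.6)&(x<.65)&(S<60)&((y>.03)|(y<-.09)),20)
rep('blue',(H>100)&(H<125)&(S>120)&(z>.01)&(z<.075)&(x>.57)&(y<.04)&(y>-.2),40)
go(.621,-.032,.098,yaw=np.pi+.015,lean=.785); go(.56,-.032,.16,yaw=np.pi+.015,lean=.785)
E
python3 w4.py wr4
```

```text
8.85 [ 0.4933 -0.0207  0.2217] [ 3.123  0.752 -3.139]
0.04609603289536178 [-0.9 -1.2 -0.1] [-0.36  0.05  2.25  1.12  0.29 -2.94]
roof 262 px [484. 339.] med [0.6195 0.1698 0.2363] z [0.233 0.238] rect [654.3 183.5] [95.7 17.8] 30.1
roof 1191 px [282. 341.] med [ 0.623  -0.0147  0.2362] z [0.233 0.239] rect [641.4 -17.7] [ 43.1 117.6] 1.3
bar 651 px [266. 221.] med [ 0.6387 -0.0316  0.1063] z [0.092 0.108] rect [667.6 -31.6] [120.6  13.9] 0.8
upr 229 px [264. 184.] med [ 0.6097 -0.0335  0.0778] z [0.061 0.09 ] rect [611.3 -32.9] [ 7.2 13.7] 4.2
div 694 px [402. 197.] med [0.6054 0.1169 0.1   ] z [0.062 0.108] rect [624.8 120.8] [50.2 13.5] 5.3
div 554 px [337. 216.] med [0.6207 0.0463 0.1119] z [0.064 0.153] rect [634.3  47. ] [31.2  6.5] 0.5
div 667 px [197. 222.] med [ 0.6241 -0.1059  0.1138] z [0.064 0.161] rect [ 636.1 -106.9] [27.6  6.8] 0.1
div 799 px [488. 249.] med [0.6198 0.1987 0.156 ] z [0.105 0.191] rect [632.5 200.4] [ 7.9 35. ] 89.8
blue 3491 px [265. 167.] med [ 0.5965 -0.0312  0.0381] z [0.012 0.056] rect [702.7 -34.7] [ 90.3 221.4] 87.0
go [-0.87 -1.5  17.73] [ 0.01  -0.033 -0.009] toolz [ 0.707  0.011 -0.707]
go [-0.65 -1.32  9.04] [ 0.01  -0.033 -0.009] toolz [ 0.707  0.011 -0.707]
```

View pics/wr4.png

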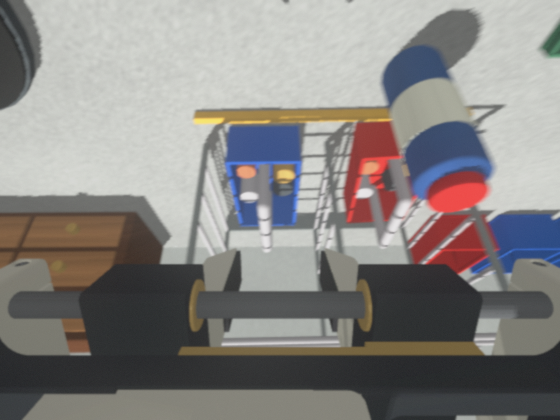

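```bash
python3 - <<'E'
from h import *
go(.49,-.032,.2217,yaw=np.pi+.015,lean=.64);go(.53,-.032,.18,yaw=np.pi+.015,lean=.64)
E
```

```text
go [ 0.25 -1.13 -0.25] [ 0.011  0.112 -0.008] toolz [ 0.597  0.009 -0.802]
go [ 0.17 -1.25  5.53] [ 0.011  0.112 -0.008] toolz [ 0.597  0.009 -0.802]
```

>>> play_rows --pt "0 -0.3 0 0 0.04 0 0.5" --pt "0.1 -0.8 0 0 0.08 0 0.5" --pt "0.2 -1.1 0 0.01 0.11 -0.01 0.5" --pt "0.2 -1.2 0 0.01 0.11 -0.01 0.5" --pt "0.2 -1.2 1 0.01 0.11 -0.01 0.5" --pt "0.2 -1.2 2.5 0.01 0.11 -0.01 0.5" --pt "0.2 -1.2 4 0.01 0.11 -0.01 0.5" --pt "0.2 -1.2 5.5 0.01 0.11 -0.01 0.5" --pt "0.2 -1.2 5.5 0.01 0.11 -0.01 0.5" --pt "0.2 -1.2 5.5 0.01 0.11 -0.01 0.5"

```text
time: 9.85
tool_pos: [0.53, -0.0295, 0.1823]
tool_rot: [3.136, 0.64, -3.126]
contact_force: [0.1, -0.2, -0.2]
opening: 0.0458
grip_force: 0.0
```

```bash
python3 - <<'E'
from h import *
print(robot.observe()['qpos'].round(2))
go(.613,-.032,.098,yaw=np.pi+.015,lean=.66);go(.613,-.032,.098,yaw=np.pi+.015,lean=.7)
E
```

```text
[-0.32  0.2   2.13  0.8   0.28 -2.62]
go [-1.61 -0.45 11.71] [ 0.006 -0.02   0.001] toolz [ 0.613  0.009 -0.79 ]
go [-1.61 -0.45 11.71] [ 0.006 -0.06   0.001] toolz [ 0.644  0.01  -0.765]
```

>>> play_rows --pt "-0.2 -0.1 1 0 0 0 0.5" --pt "-0.5 -0.3 2.5 0 0 0 0.5" --pt "-1 -0.4 4 0 0 0 0.5" --pt "-1.3 -0.4 5.5 0 0 0 0.5" --pt "-1.6 -0.4 7 0 -0.02 0 0.5" --pt "-1.6 -0.4 8 0 -0.02 0 0.5" --pt "-1.6 -0.4 8 0 -0.02 0 0.5"

```text
time: 10.55
tool_pos: [0.592, -0.0472, 0.1404]
tool_rot: [3.098, 0.65, -3.126]
contact_force: [-0.3, 0.5, -0.1]
opening: 0.046
grip_force: 0.0
```

```bash
cat > w5.py <<'E'
from w import *
print(s['opening'],s['contact_force'].round(1),s['qpos'].round(2))
rep('bar',(z>.09)&(z<.115)&(x>.59)&(S<60)&(y<.02)&(y>-.08),20)
rep('upr',(z>.06)&(z<.09)&(x>.59)&(S<60)&(y<.02)&(y>-.08),20)
rep('div',(z>.06)&(z<.2)&(x>.6)&(x<.65)&(S<60)&((y>.04)|(y<-.1)),20)
go(.613,-.032,.098,yaw=np.pi+.015,lean=.66)
E
python3 w5.py wr5
```

```text
10.6 [ 0.5917 -0.0469  0.1409] [ 3.098  0.65  -3.126]
0.045674312018162355 [-0.7 -0.  -0.1] [-0.34  0.38  2.03  1.11  0.28 -2.95]
bar 1340 px [296. 253.] med [ 0.6273 -0.0333  0.1056] z [0.091 0.108] rect [666.3 -31.9] [117.7  13.8] 0.6
upr 633 px [296. 202.] med [ 0.6097 -0.0333  0.0762] z [0.061 0.089] rect [610.9 -32.9] [ 8.5 13.9] 5.1
upr 97 px [284. 268.] med [ 0.7215 -0.0364  0.0711] z [0.061 0.089] rect [721.7 -36.1] [2.6 7.8] 48.8
div 2202 px [509. 224.] med [0.6069 0.1159 0.0991] z [0.063 0.108] rect [625.  119.3] [50.3 13.5] 2.5
div 976 px [405. 230.] med [0.621  0.0455 0.0898] z [0.062 0.117] rect [634.4  46.8] [ 6.9 31.1] 89.8
div 789 px [193. 231.] med [ 0.624  -0.106   0.0886] z [0.062 0.114] rect [ 636.1 -107. ] [ 6.6 27.7] 89.1
go [0.88 1.25 4.77] [ 0.044 -0.01   0.001] toolz [ 0.613  0.009 -0.79 ]
```

```bash
cat > kin.py <<'E'
from h import *
from scipy.optimize import least_squares
E_=Rn.from_euler
def fk(q,P):
    h,b,L1,a,L2,d,e,ph=P
    R=E_('z',q[0]); p=np.array([0,0,h])+R.apply([e,b,0])
    R=R*E_('y',q[1]); p=p+R.apply([0,0,L1]); R=R*E_('y',q[2]); p=p+R.apply([a,0,L2])
    R=R*E_('z',q[3])*E_('y',q[4])*E_('z',q[5]); p=p+R.apply([0,0,d]); return p,R*E_('z',ph)
D=[([.99198,.34269,1.525,0,1.27539,-.14603],[.21997,.47628,.24307],[-3.14012,0,2.7088]),
([-.36,.05,2.25,1.12,.29,-2.94],[.4933,-.0207,.2217],[3.123,.752,-3.139]),
([-.32,.2,2.13,.8,.28,-2.62],[.53,-.0295,.1823],[3.136,.64,-3.126]),
([-.34,.38,2.03,1.11,.28,-2.95],[.5917,-.0469,.1409],[3.098,.65,-3.126])]
def res(P):
    r=[]
    for q,t,o in D:
        p,R=fk(q,P); r+=list((p-t)*10); r+=list((E_('xyz',o).inv()*R).as_rotvec())
    return np.array(r)
P=min((least_squares(res,[.3,0,.4,0,.4,.2,0,ph]) for ph in(-1.57,0,1.57,3.14)),key=lambda s:s.cost)
lo=np.array([-2.53,-.77,.04,-1,.28,-3.11]);hi=np.array([2.53,2.02,2.7,4.14,2.66,3.11])
def ik(x,y,z,lean,yaw=np.pi+.015,n=12):
    Rt=Rn.from_matrix(E_('z',yaw).as_matrix()@E_('y',lean).as_matrix()@np.diag([1.,-1,-1])); S=[]
    rng=np.random.default_rng(0)
    for k in range(n):
        q0=rng.uniform(lo,hi)
        f=lambda q:(lambda p,R:np.r_[(p-[x,y,z])*10,(Rt.inv()*R).as_rotvec()])(*fk(q,P.x))
        s=least_squares(f,q0,bounds=(lo,hi))
        if s.cost<1e-8 and not any(np.abs(s.x-t).max()<.02 for t in S): S.append(s.x)
    return S
if __name__=='__main__':
    print(P.cost,P.x.round(4),res(P.x).round(3))
    for lean in(.3,.4,.5,.6,.7,.8):
        for c in((.613,-.032,.098),(.56,-.032,.15)):
            print(lean,c[0],[s.round(2).tolist() for s in ik(*c,lean)])
E
python3 kin.py
```

```text
0.0005383535288806718 [ 0.232   0.0768  0.5075  0.0508  0.383   0.3064 -0.0025  1.5671] [-0.004  0.002 -0.002 -0.     0.    -0.004 -0.003  0.015 -0.     0.002
  0.002  0.002  0.014 -0.017  0.011  0.004 -0.001 -0.    -0.01  -0.001
 -0.009  0.003  0.003  0.002]
0.3 0.613 [[-0.21, 0.53, 1.73, 0.12, 0.6, -1.88]]
0.3 0.56 [[-0.23, 0.37, 1.82, 0.12, 0.67, -1.9]]
0.4 0.613 [[-0.22, 0.5, 1.81, 0.22, 0.45, -1.98]]
0.4 0.56 [[-0.25, 0.34, 1.9, 0.21, 0.52, -1.99]]
0.5 0.613 [[-0.24, 0.49, 1.9, 0.43, 0.29, -2.2]]
0.5 0.56 [[-0.27, 0.32, 1.99, 0.37, 0.38, -2.17]]
0.6 0.613 []
0.6 0.56 []
0.7 0.613 []
0.7 0.56 []
0.8 0.613 [[-0.29, 0.52, 2.13, 2.48, 0.35, 2.0]]
0.8 0.56 [[-0.33, 0.34, 2.22, 2.21, 0.31, 2.24]]
```

```bash
python3 - <<'E'
from kin import *
for l in(.46,.48): print([s.round(2).tolist() for s in ik(.606,-.0325,.091,l)],[s.round(2).tolist() for s in ik(.55,-.0325,.18,l)])
for l in(.2,.3,.4,.5): print(l,[s.round(2).tolist() for s in ik(.58,-.0325,.12,l)],[s.round(2).tolist() for s in ik(.46,-.315,.13,l)],[s.round(2).tolist() for s in ik(.46,-.315,.13,l,yaw=np.pi-.6)])
go(.56,-.0325,.17,yaw=np.pi+.015,lean=.48)
E
```

```text
[[-0.24, 0.49, 1.89, 0.35, 0.33, -2.13]] [[-0.27, 0.26, 1.94, 0.26, 0.51, -2.05]]
[[-0.24, 0.49, 1.91, 0.41, 0.3, -2.18]] [[-0.27, 0.26, 1.96, 0.29, 0.48, -2.08]]
0.2 [[-0.21, 0.48, 1.71, 0.06, 0.76, -1.84]] [[-0.82, 0.45, 1.73, 0.2, 0.84, -2.53]] [[-0.76, 0.43, 1.76, 0.04, 0.76, -1.75]]
0.3 [[-0.23, 0.44, 1.8, 0.12, 0.61, -1.9]] [[-0.87, 0.42, 1.8, 0.34, 0.76, -2.68]] [[-0.77, 0.39, 1.85, 0.09, 0.61, -1.8]]
0.4 [[-0.24, 0.42, 1.88, 0.22, 0.46, -2.0]] [[-0.91, 0.41, 1.86, 0.51, 0.69, -2.87]] [[-0.78, 0.37, 1.93, 0.16, 0.45, -1.87]]
0.5 [[-0.26, 0.4, 1.97, 0.43, 0.31, -2.22]] [[-0.97, 0.4, 1.93, 0.72, 0.65, -3.1]] [[-0.79, 0.35, 2.02, 0.31, 0.29, -2.04]]
go [ 0.74  1.67 -4.15] [0.044 0.17  0.004] toolz [ 0.462  0.007 -0.887]
```

>>> play_rows --pt "0 0 -1.5 0 0 0 0.5" --pt "0.2 0.5 -3 0.02 0.06 0 0.5" --pt "0.5 1.1 -4.1 0.03 0.12 0 0.5" --pt "0.7 1.7 -4.1 0.04 0.17 0 0.5" --pt "0.7 1.7 -4.1 0.04 0.17 0 0.5" --pt "0.7 1.7 -4.1 0.04 0.17 0 0.5" --pt "0.7 1.7 -4.1 0.04 0.17 0 0.5"

```text
time: 11.3
tool_pos: [0.5606, -0.0314, 0.1707]
tool_rot: [3.141, 0.482, -3.119]
contact_force: [0.3, -0.1, 0.5]
opening: 0.0458
grip_force: 0.0
```

```bash
python3 - <<'E'
from h import *
print(robot.observe()['qpos'].round(2))
go(.606,-.0325,.091,yaw=np.pi+.015,lean=.48)
E
```

```text
[-0.26  0.29  1.94  0.3   0.46 -2.1 ]
go [-0.32 -0.22  9.16] [0.004 0.002 0.006] toolz [ 0.462  0.007 -0.887]
```

>>> play_rows --pt "-0.1 -0.1 1.5 0 0 0 0.5" --pt "-0.2 -0.2 3.5 0 0 0 0.5" --pt "-0.3 -0.2 5.5 0 0 0 0.5" --pt "-0.3 -0.2 7 0 0 0 0.5" --pt "-0.3 -0.2 8.2 0 0 0 0.5" --pt "-0.3 -0.2 8.8 0 0 0 0.5" --pt "-0.3 -0.2 9.1 0 0 0 0.5" --pt "-0.3 -0.2 9.1 0 0 0 0.5" --pt "-0.3 -0.2 9.1 0 0 0 0.2" --pt "-0.3 -0.2 9.1 0 0 0 0.05" --pt "-0.3 -0.2 9.1 0 0 0 0.05" --pt "-0.3 -0.2 9.1 0 0 0 0.05" --pt "-0.3 -0.2 9.1 0 0 0 0.05" --pt "-0.3 -0.2 9.1 0 0 0 0.05" --squeeze 55

```text
time: 12.7
tool_pos: [0.6053, -0.0326, 0.0911]
tool_rot: [3.141, 0.481, -3.12]
contact_force: [-1.0, 0.6, 2.9]
opening: 0.0123
grip_force: 55.0
```

```bash
cat > w6.py <<'E'
from w import *
print(s['opening'],s['grip_force'],s['contact_force'].round(1),s['torque'].round(2),s['qpos'].round(2))
cx=s['tool_pos'][0]
rep('blue',(H>100)&(H<125)&(S>120)&(z<.2)&(abs(y-s['tool_pos'][1])<.06)&(x>cx-.05)&(x<cx+.2),60)
rep('bar',(z>.09)&(z<.18)&(x>cx-.03)&(x<cx+.15)&(S<60)&(abs(y-s['tool_pos'][1])<.03),20)
t=s['tool_pos']
go(t[0],t[1],t[2]+.025,yaw=s['tool_rot'][2]%6.2832,lean=s['tool_rot'][1]); go(t[0]-.09,t[1]-.001,t[2],yaw=s['tool_rot'][2]%6.2832,lean=s['tool_rot'][1])
E
python3 w6.py wr6
```

```text
12.75 [ 0.6053 -0.0326  0.0911] [ 3.141  0.481 -3.12 ]
0.01226067141287936 55.0065164786065 [-2.   1.6  2.7] [0.15 0.36 0.03] [-0.24  0.49  1.91  0.42  0.3  -2.21]
blue 8650 px [280. 202.] med [ 0.596  -0.0333  0.0378] z [0.005 0.056] rect [654.  -41.4] [119.5 100.9] 0.3
bar 906 px [280. 279.] med [ 0.5926 -0.033   0.0967] z [0.09 0.11] rect [598.2 -33. ] [25.6 30.1] 90.0
bar 829 px [275. 332.] med [ 0.6312 -0.0343  0.1073] z [0.103 0.133] rect [618.9 -33.5] [87.6 14.3] 2.7
bar 185 px [300. 330.] med [ 0.5938 -0.0248  0.1247] z [0.119 0.134] rect [588.7 -25.7] [26.4  2.4] 1.2
go [-1.16  0.   -2.22] [ 0.001  0.    -0.   ] toolz [ 0.462  0.01  -0.887]
go [ 7.98  0.1  -4.16] [ 0.001  0.    -0.   ] toolz [ 0.462  0.01  -0.887]
```

View pics/wr6.png

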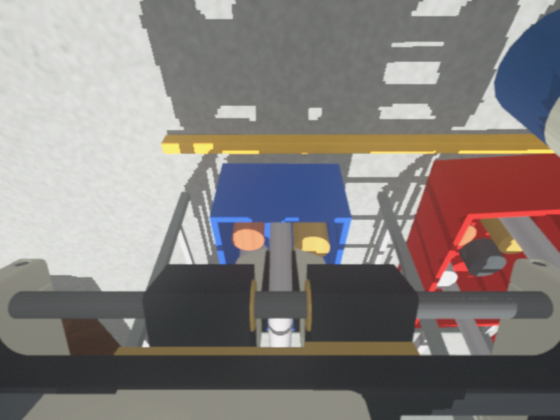

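Pads hold the bar's front corner (pixel 280,240); caddy front (280,190) still behind the sill (y≈143). Lift the front gently.

>>> play_rows --pt "-0.1 0 -0.2 0 0 0 0.05" --pt "-0.2 0 -0.4 0 0 0 0.05" --pt "-0.3 0 -0.7 0 0 0 0.05" --pt "-0.45 0 -1 0 0 0 0.05" --pt "-0.6 0 -1.3 0 0 0 0.05" --pt "-0.75 0 -1.6 0 0 0 0.05" --pt "-0.9 0 -1.9 0 0 0 0.05" --pt "-1.0 0 -2.2 0 0 0 0.05" --pt "-1.0 0 -2.3 0 0 0 0.05" --pt "-1.0 0 -2.3 0 0 0 0.05"

```text
time: 13.75
tool_pos: [0.6035, -0.0327, 0.1161]
tool_rot: [3.141, 0.481, -3.12]
contact_force: [0.2, 0.8, -5.4]
opening: 0.0124
grip_force: 55.0
```

```bash
cat > w7.py <<'E'
exec(open('w6.py').read())
B=(H>100)&(H<125)&(S>120)&(abs(y-s['tool_pos'][1])<.05)
f=B&(z>0)&(x>cx-.04)&(x<cx+.02)&(abs(y-s['tool_pos'][1])<.036)
w=W[f]; print('front face z',np.nanpercentile(w[:,2],[1,99]).round(4),'x',np.nanpercentile(w[:,0],[1,50]).round(4))
sd=B&(z>.045)&(x>cx)&(x<cx+.2); w=W[sd]; 
if len(w)>30: print('sides x',np.nanpercentile(w[:,0],[1,99]).round(3),'polyfit z(x)',np.polyfit(w[:,0],w[:,2],1).round(3))
E
python3 w7.py wr7
```

```text
13.8 [ 0.6035 -0.0326  0.1159] [ 3.141  0.48  -3.12 ]
0.01220893732174605 54.99997437000275 [ 0.8  0.6 -5.3] [-0.04  1.09  0.03] [-0.24  0.45  1.89  0.35  0.36 -2.14]
blue 9364 px [280. 199.] med [ 0.5917 -0.034   0.0628] z [0.03  0.082] rect [636.5 -32.7] [95.4 83.9] 0.6
bar 2500 px [280. 267.] med [ 0.5996 -0.0331  0.1113] z [0.092 0.133] rect [595.4 -33.2] [32.9 35. ] 44.7
bar 202 px [261. 330.] med [ 0.5918 -0.0417  0.15  ] z [0.144 0.161] rect [588.  -40.9] [29.   2.4] 2.5
bar 622 px [280. 332.] med [ 0.6377 -0.0324  0.1305] z [0.126 0.132] rect [643.4 -32.3] [54.5 13.8] 1.0
bar 191 px [300. 330.] med [ 0.5931 -0.0249  0.1494] z [0.144 0.159] rect [587.8 -25.7] [27.5  2.3] 0.2
go [-1.16  0.   -2.22] [ 0.001  0.    -0.   ] toolz [ 0.462  0.01  -0.887]
go [ 7.98  0.1  -4.16] [ 0.001  0.    -0.   ] toolz [ 0.462  0.01  -0.887]
front face z [0.0281 0.082 ] x [0.5893 0.5914]
sides x [0.604 0.672] polyfit z(x) [-0.38  0.31]
```

>>> play_rows --pt "0.3 0 -0.15 0 0 0 0.05" --pt "0.7 0 -0.35 0 0 0 0.05" --pt "1.2 0 -0.6 0 0 0 0.05" --pt "1.7 0 -0.9 0 0 0 0.05" --pt "2.2 0 -1.15 0 0 0 0.05" --pt "2.7 0 -1.4 0 0 0 0.05" --pt "3.2 0 -1.65 0 0 0 0.05" --pt "3.7 0.05 -1.95 0 0 0 0.05" --pt "4.2 0.05 -2.2 0 0 0 0.05" --pt "4.7 0.05 -2.45 0 0 0 0.05" --pt "5.2 0.05 -2.7 0 0 0 0.05" --pt "5.7 0.1 -2.95 0 0 0 0.05" --pt "6.2 0.1 -3.25 0 0 0 0.05" --pt "6.7 0.1 -3.5 0 0 0 0.05" --pt "7.1 0.1 -3.7 0 0 0 0.05" --pt "7.4 0.1 -3.85 0 0 0 0.05" --pt "7.4 0.1 -3.85 0 0 0 0.05"

```text
time: 15.5
tool_pos: [0.5197, -0.0335, 0.1157]
tool_rot: [3.14, 0.48, -3.12]
contact_force: [0.3, -0.2, -5.2]
opening: 0.0122
grip_force: 55.0
```

```bash
python3 w7.py wr8; python3 - <<'E'
from h import *
p,W,R,o,m=cloud('scene'); cv2.imwrite('pics/scene2.png',cv2.resize(p[185:325,170:350],None,fx=4,fy=4)[:,:,::-1])
E
```

```text
15.55 [ 0.5201 -0.0336  0.1159] [ 3.141  0.481 -3.12 ]
0.012502625576162038 54.99936103820801 [ 0.1  0.2 -5.5] [ 0.03  1.02 -0.01] [-0.3   0.33  2.11  0.54  0.29 -2.38]
blue 9207 px [281. 198.] med [ 0.5077 -0.0336  0.0623] z [0.029 0.081] rect [551.6 -33.7] [83.9 94.4] 90.0
bar 2491 px [280. 267.] med [ 0.5156 -0.0339  0.111 ] z [0.092 0.133] rect [511.2 -33.9] [35.3 32.9] 48.4
bar 197 px [261. 330.] med [ 0.5091 -0.0425  0.1495] z [0.143 0.161] rect [504.1 -41.6] [27.8  2.4] 2.3
bar 621 px [280. 332.] med [ 0.5536 -0.0332  0.1301] z [0.126 0.132] rect [560.5 -33.1] [55.2 13.7] 0.7
bar 189 px [300. 330.] med [ 0.5091 -0.0257  0.149 ] z [0.143 0.159] rect [504.2 -26.5] [27.8  2.3] 0.4
go [-1.16  0.   -2.22] [ 0.001  0.    -0.   ] toolz [ 0.462  0.01  -0.887]
go [ 7.98  0.09 -4.16] [ 0.001  0.    -0.   ] toolz [ 0.462  0.01  -0.887]
front face z [0.0282 0.0818] x [0.5052 0.5074]
sides x [0.521 0.589] polyfit z(x) [-0.364  0.27 ]
```

View pics/scene2.png

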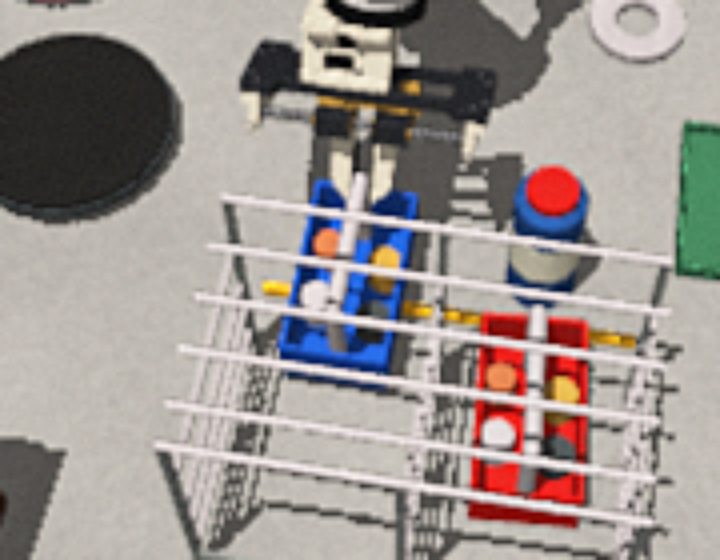

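Caddy is pulled half out across the sill, grip firm (scene crop 350,260). Check its tilt.

```bash
python3 - <<'E'
from h import *
for n in('scene','top'):
    p,W,*_=cloud(n); hsv=cv2.cvtColor(p,cv2.COLOR_RGB2HSV).astype(int); x,y,z=W[...,0],W[...,1],W[...,2]
    B=(hsv[...,0]>100)&(hsv[...,0]<125)&(hsv[...,1]>120)&(x>.48)&(x<.7)&(abs(y+.033)<.06)&(z>0)&(z<.1)
    for a in np.arange(.5,.67,.02):
        w=W[B&(x>a)&(x<a+.02)]
        if len(w)>4: print(n,round(a,3),len(w),'ztop',np.percentile(w[:,2],95).round(4),'y',np.percentile(w[:,1],[2,98]).round(3))
    w=W[B];print('x',np.percentile(w[:,0],[1,99]))
    G=(hsv[...,1]<60)&(x>.53)&(x<.64)&(abs(y+.033)<.012)&(z>.08)&(z<.14); w=W[G]; print('bar',len(w),np.polyfit(w[:,0],w[:,2],1))
E
```

```text
scene 0.5 103 ztop 0.0831 y [-0.073  0.006]
scene 0.52 66 ztop 0.0819 y [-0.075  0.008]
scene 0.54 31 ztop 0.0809 y [-0.075  0.009]
scene 0.56 66 ztop 0.0796 y [-0.074  0.009]
scene 0.58 51 ztop 0.0779 y [-0.073  0.01 ]
scene 0.6 57 ztop 0.079 y [-0.074  0.01 ]
scene 0.62 80 ztop 0.0762 y [-0.079  0.01 ]
scene 0.64 144 ztop 0.077 y [-0.072  0.011]
x [0.50838423 0.65917216]
bar 137 [0.05212351 0.0966655 ]
top 0.56 33 ztop 0.0813 y [-0.071  0.007]
top 0.58 50 ztop 0.0723 y [-0.07   0.011]
top 0.6 12 ztop 0.0794 y [-0.07  0.01]
top 0.62 109 ztop 0.074 y [-0.069  0.008]
top 0.64 83 ztop 0.0361 y [-0.07   0.005]
x [0.55674441 0.65282206]
bar 178 [-0.06207269  0.16320738]
```

>>> play_rows --pt "-0.1 0 0.1 0 0.01 0 0.05" --pt "-0.2 0 0.2 0 0.03 0 0.05" --pt "-0.3 0 0.4 0 0.05 0 0.05" --pt "-0.5 0 0.6 0 0.07 0 0.05" --pt "-0.6 0 0.7 0 0.09 0 0.05" --pt "-0.6 0 0.85 0 0.09 0 0.05" --pt "-0.6 0 1.0 0 0.09 0 0.05" --pt "-0.6 0 1.1 0 0.09 0 0.05" --pt "-0.6 0 1.1 0 0.09 0 0.05"

```text
time: 16.6
tool_pos: [0.5309, -0.0334, 0.1094]
tool_rot: [3.141, 0.392, -3.12]
contact_force: [-2.4, 0.5, 1.9]
opening: 0.0122
grip_force: 55.0
```

```bash
cat > tilt.py <<'E'
from h import *
p,W,*_=cloud('scene'); hsv=cv2.cvtColor(p,cv2.COLOR_RGB2HSV).astype(int); x,y,z=W[...,0],W[...,1],W[...,2]
s=robot.observe(); print(s['tool_pos'].round(4),s['tool_rot'].round(3),s['contact_force'].round(1),s['torque'].round(2),s['qpos'].round(2))
B=(hsv[...,0]>100)&(hsv[...,0]<125)&(hsv[...,1]>120)&(x>.48)&(x<.7)&(abs(y+.033)<.06)&(z>0)&(z<.1)
for a in np.arange(.5,.69,.02):
    w=W[B&(x>a)&(x<a+.02)]
    if len(w)>4: print(round(a,3),len(w),'ztop',np.percentile(w[:,2],95).round(4),'y',np.percentile(w[:,1],[2,98]).round(3))
print('x',np.percentile(W[B][:,0],[1,99]))
G=(hsv[...,1]<60)&(x>.53)&(x<.64)&(abs(y+.033)<.012)&(z>.08)&(z<.14); w=W[G]; print('bar',len(w),np.polyfit(w[:,0],w[:,2],1),np.median(w,0))
E
python3 tilt.py
```

```text
[ 0.5308 -0.0333  0.1094] [ 3.141  0.392 -3.12 ] [-3.1  1.   2.8] [0.09 0.73 0.02] [-0.27  0.37  2.01  0.29  0.4  -2.11]
0.5 51 ztop 0.0755 y [-0.074  0.003]
0.52 91 ztop 0.0762 y [-0.073  0.008]
0.54 40 ztop 0.0737 y [-0.075  0.009]
0.56 66 ztop 0.0708 y [-0.073  0.009]
0.58 62 ztop 0.0661 y [-0.073  0.01 ]
0.6 48 ztop 0.0689 y [-0.072  0.01 ]
0.62 120 ztop 0.0606 y [-0.071  0.01 ]
0.64 70 ztop 0.0609 y [-0.073  0.011]
0.66 50 ztop 0.0408 y [-0.07   0.005]
x [0.51386779 0.66259429]
bar 152 [-0.09527778  0.17354307] [ 0.57586981 -0.03131249  0.11800744]
```

>>> play_rows --pt "0 0 0 0 0 0 0.15" --pt "0 0 0 0 0 0 0.4" --pt "0 0 0 0 0 0 0.5" --pt "0 0 0 0 0 0 0.5" --pt "0 0 -1 0 0 0 0.5" --pt "0 0 -2.5 0 0 0 0.5" --pt "0 0 -4.5 0 0 0 0.5" --pt "0 0 -6.5 0 0 0 0.5" --pt "0 0 -7 0 0 0 0.5"

```text
time: 17.55
tool_pos: [0.5042, -0.0342, 0.1759]
tool_rot: [-3.141, 0.394, -3.12]
contact_force: [-0.2, 0.1, -0.2]
opening: 0.0455
grip_force: 0.0
```

```bash
python3 tilt.py; cat > w9.py <<'E'
from w import *
G=(S<60)&(z>.085)&(z<.135)&(x>.51)&(x<.66)&(abs(y+.033)<.02); w=W[G]; print('bar',len(w),np.percentile(w[:,0],[1,99]))
for a in np.arange(.52,.65,.02):
    v=w[(w[:,0]>a)&(w[:,0]<a+.02)]
    if len(v)>5: print(round(a+.01,2),len(v),np.median(v,0).round(4),'ztop',np.percentile(v[:,2],90).round(4))
go(.578,-.0325,.175,yaw=np.pi+.015,lean=.2); go(.578,-.0325,.108,yaw=np.pi+.015,lean=.2)
E
python3 w9.py wr9
```

```text
[ 0.5042 -0.0341  0.1756] [-3.141  0.394 -3.12 ] [0.6 0.9 0.8] [0.07 0.21 0.03] [-0.29  0.21  2.    0.22  0.56 -2.05]
0.5 54 ztop 0.0742 y [-0.069  0.003]
0.52 117 ztop 0.079 y [-0.072  0.008]
0.54 42 ztop 0.0764 y [-0.074  0.009]
0.56 69 ztop 0.0721 y [-0.074  0.009]
0.58 64 ztop 0.0688 y [-0.073  0.01 ]
0.6 46 ztop 0.0664 y [-0.073  0.01 ]
0.62 113 ztop 0.0598 y [-0.071  0.01 ]
0.64 66 ztop 0.0633 y [-0.073  0.011]
0.66 62 ztop 0.0453 y [-0.071  0.008]
x [0.51578157 0.66411436]
bar 112 [-0.11657339  0.18692174] [ 0.58915499 -0.03162647  0.11873769]
17.65 [ 0.5042 -0.0341  0.1746] [ 3.141  0.393 -3.12 ]
bar 1321 [0.53334269 0.59751815]
0.53 582 [ 0.5371 -0.0333  0.103 ] ztop 0.1189
0.55 381 [ 0.5452 -0.0336  0.1234] ztop 0.1254
0.57 206 [ 0.569  -0.033   0.1213] ztop 0.1231
0.59 141 [ 0.5874 -0.033   0.1185] ztop 0.1203
0.65 10 [ 0.6545 -0.0317  0.1095] ztop 0.1099
go [-6.84 -0.    2.79] [0.002 0.193 0.006] toolz [ 0.199  0.003 -0.98 ]
go [-4.27 -0.    8.98] [0.002 0.193 0.006] toolz [ 0.199  0.003 -0.98 ]
```

```bash
python3 - <<'E'
from h import *
go(.570,-.033,.172,yaw=np.pi+.015,lean=.25); go(.5865,-.033,.109,yaw=np.pi+.015,lean=.25)
E
```

```text
go [-5.98 -0.03  2.76] [0.002 0.143 0.006] toolz [ 0.247  0.004 -0.969]
go [-5.1  -0.07  9.21] [0.002 0.143 0.006] toolz [ 0.247  0.004 -0.969]
```

>>> play_rows --pt "-1 0 0.4 0 0.03 0 0.5" --pt "-2.5 0 1.1 0 0.07 0 0.5" --pt "-4 0 1.8 0 0.11 0 0.5" --pt "-5.3 0 2.4 0 0.14 0 0.5" --pt "-6 0 2.8 0 0.143 0 0.5" --pt "-5.8 0 4 0 0.143 0 0.5" --pt "-5.6 -0.05 5.5 0 0.143 0 0.5" --pt "-5.4 -0.05 7 0 0.143 0 0.5" --pt "-5.2 -0.05 8.3 0 0.143 0 0.5" --pt "-5.1 -0.05 9 0 0.143 0 0.5" --pt "-5.1 -0.05 9.2 0 0.143 0 0.5" --pt "-5.1 -0.05 9.2 0 0.143 0 0.5" --pt "-5.1 -0.05 9.2 0 0.143 0 0.2" --pt "-5.1 -0.05 9.2 0 0.143 0 0.05" --pt "-5.1 -0.05 9.2 0 0.143 0 0.05" --pt "-5.1 -0.05 9.2 0 0.143 0 0.05" --pt "-5.1 -0.05 9.2 0 0.143 0 0.05" --squeeze 55

```text
time: 19.35
tool_pos: [0.5862, -0.0326, 0.1081]
tool_rot: [3.141, 0.248, -3.12]
contact_force: [-0.3, 0.9, 1.6]
opening: 0.0122
grip_force: 55.0
```

```bash
python3 - <<'E'
from h import *
s=robot.observe();t=s['tool_pos'];print(s['qpos'].round(2),s['torque'].round(2))
for dx,dz in((0,.02),(-.1,.05)): go(t[0]+dx,t[1]+dx*.015,t[2]+dz,yaw=np.pi+.015,lean=.25)
E
```

```text
[-0.22  0.49  1.75  0.09  0.67 -1.88] [ 0.16  0.12 -0.04]
go [-0.49  0.   -1.94] [ 0.002 -0.002  0.006] toolz [ 0.247  0.004 -0.969]
go [ 8.47  0.07 -7.3 ] [ 0.002 -0.002  0.006] toolz [ 0.247  0.004 -0.969]
```

>>> play_rows --pt "-0.1 0 -0.4 0 0 0 0.05" --pt "-0.2 0 -0.9 0 -0.02 0 0.05" --pt "-0.4 0 -1.4 0 -0.05 0 0.05" --pt "-0.5 0 -2 0 -0.08 0 0.05" --pt "-0.6 0 -2.5 0 -0.11 0 0.05" --pt "-0.74 0 -2.9 0 -0.13 0 0.05" --pt "-0.4 0 -3 0 -0.13 0 0.05" --pt "0.3 0 -3.2 0 -0.13 0 0.05" --pt "1.3 0 -3.45 0 -0.13 0 0.05" --pt "2.3 0 -3.7 0 -0.13 0 0.05" --pt "3.3 0 -3.95 0 -0.13 0 0.05" --pt "4.3 0.05 -4.2 0 -0.13 0 0.05" --pt "5.3 0.05 -4.45 0 -0.13 0 0.05" --pt "6.3 0.05 -4.7 0 -0.13 0 0.05" --pt "7.3 0.1 -4.95 0 -0.13 0 0.05" --pt "8.3 0.1 -5.2 0 -0.13 0 0.05" --pt "9.2 0.1 -5.45 0 -0.13 0 0.05" --pt "9.7 0.1 -5.58 0 -0.13 0 0.05" --pt "9.9 0.1 -5.63 0 -0.13 0 0.05" --pt "9.9 0.1 -5.63 0 -0.13 0 0.05"

```text
time: 21.35
tool_pos: [0.4764, -0.0341, 0.1384]
tool_rot: [3.141, 0.378, -3.12]
contact_force: [0.0, 0.3, -6.3]
opening: 0.0128
grip_force: 55.0
```

```bash
cat > tilt2.py <<'E'
from h import *
import sys
s=robot.observe(); t=s['tool_pos']; print(s['time'],t.round(4),s['tool_rot'].round(3),s['contact_force'].round(1),s['qpos'].round(2),s['opening'])
yw=s['tool_rot'][2]+np.pi; u=np.array([np.cos(yw),np.sin(yw)])
for n in('scene','top'):
    p,W,*_=cloud(n); cv2.imwrite(f'pics/{sys.argv[1]}_{n}.png',p[:,:,::-1]); hsv=cv2.cvtColor(p,cv2.COLOR_RGB2HSV).astype(int); z=W[...,2]
    d=W[...,:2]-t[:2]; a=d@u; b=d@np.array([-u[1],u[0]])
    B=(hsv[...,0]>100)&(hsv[...,0]<125)&(hsv[...,1]>120)&(abs(a)<.13)&(abs(b)<.06)&(z>.02)&(z<.15)
    w=W[B]; print(n,'along',np.percentile(a[B],[.5,99.5]).round(4),'across',np.percentile(b[B],[.5,99.5]).round(4))
    for k in np.arange(-.08,.11,.02):
        m=B&(a>k)&(a<k+.02)
        if m.sum()>4: print(' ',round(k+.01,2),m.sum(),'ztop',np.percentile(z[m],92).round(4))
    G=(hsv[...,1]<60)&(a>.0)&(a<.062)&(abs(b)<.01)&(z>.1)&(z<.17)
    if G.sum()>10: print(' bar',G.sum(),np.polyfit(a[G],z[G],1).round(3))
E
python3 tilt2.py t1
```

```text
21.35 [ 0.4764 -0.0341  0.1384] [ 3.141  0.378 -3.12 ] [ 0.   0.3 -6.3] [-0.31  0.24  2.1   0.28  0.46 -2.13] 0.01284622321296919
scene along [-0.0639  0.0875] across [-0.0425  0.0418]
  -0.07 40 ztop 0.091
  -0.05 45 ztop 0.1008
  -0.03 36 ztop 0.1011
  -0.01 56 ztop 0.0986
  0.01 59 ztop 0.098
  0.03 40 ztop 0.099
  0.05 55 ztop 0.0973
  0.07 18 ztop 0.1245
  0.09 205 ztop 0.0959
 bar 94 [-0.051  0.15 ]
top along [0.0334 0.082 ] across [-0.0387  0.0401]
  0.05 78 ztop 0.0862
  0.07 120 ztop 0.0499
  0.09 42 ztop 0.0836
 bar 94 [-0.007  0.146]
```

View pics/t1_scene.png

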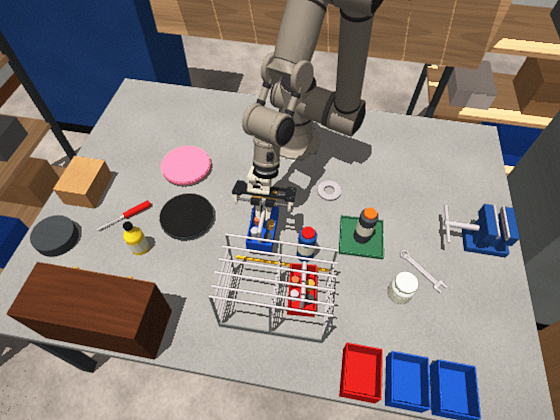

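Scene: caddy free of the rack in the gripper (262,228); stand at (186,216), can upright in the tray (368,228), red caddy and red can untouched.

```bash
python3 - <<'E'
from kin import *
for z in(.155,.125): go(.4458,-.3100,z,yaw=np.pi-.35,lean=.415); print([s.round(2).tolist() for s in ik(.4458,-.31,z,.415,yaw=np.pi-.35)])
E
```

```text
go [  2.82 -27.51  -2.92] [ 0.144 -0.036  0.343] toolz [ 0.379 -0.138 -0.915]
[[-0.86, 0.31, 1.94, 0.38, 0.56, -2.37]]
go [  3.92 -27.51  -0.14] [ 0.144 -0.036  0.343] toolz [ 0.379 -0.138 -0.915]
[[-0.86, 0.36, 1.97, 0.44, 0.48, -2.44]]
```

>>> play_rows --pt "0 -0.5 -0.2 0 0 0.01 0.05" --pt "0.1 -1.4 -0.4 0.01 0 0.02 0.05" --pt "0.3 -2.8 -0.6 0.01 -0.01 0.03 0.05" --pt "0.5 -4.4 -0.8 0.02 -0.01 0.05 0.05" --pt "0.7 -6.3 -1 0.03 -0.01 0.08 0.05" --pt "0.9 -8.5 -1.2 0.04 -0.01 0.11 0.05" --pt "1.1 -10.7 -1.4 0.06 -0.015 0.13 0.05" --pt "1.3 -12.9 -1.6 0.07 -0.02 0.16 0.05" --pt "1.6 -15.1 -1.8 0.08 -0.02 0.19 0.05" --pt "1.8 -17.3 -2 0.09 -0.02 0.22 0.05" --pt "2 -19.5 -2.2 0.1 -0.025 0.24 0.05" --pt "2.2 -21.7 -2.4 0.11 -0.03 0.27 0.05" --pt "2.4 -23.7 -2.6 0.12 -0.03 0.3 0.05" --pt "2.6 -25.3 -2.7 0.13 -0.033 0.32 0.05" --pt "2.7 -26.6 -2.8 0.14 -0.035 0.333 0.05" --pt "2.8 -27.3 -2.9 0.144 -0.036 0.34 0.05" --pt "2.8 -27.5 -2.9 0.144 -0.036 0.343 0.05" --pt "2.8 -27.5 -2.9 0.144 -0.036 0.343 0.05"

```text
time: 23.25
tool_pos: [0.4455, -0.3094, 0.1544]
tool_rot: [3.141, 0.413, 2.791]
contact_force: [-0.4, 0.5, -4.9]
opening: 0.0127
grip_force: 55.0
```

```bash
python3 tilt2.py t2; python3 - <<'E'
from h import *
for n in('scene','top'):
    p,W,*_=cloud(n); V=p.max(2).astype(int); z=W[...,2]
    m=(V<75)&(abs(z-.03)<.008)&(np.hypot(W[...,0]-.458,W[...,1]+.314)<.12); w=W[m][:,:2]*1000
    print(n,cv2.minEnclosingCircle(w.astype(np.float32)),w.min(0),w.max(0))
E
```

```text
23.25 [ 0.4455 -0.3094  0.1544] [3.141 0.413 2.791] [-0.4  0.5 -4.9] [-0.86  0.31  1.94  0.38  0.56 -2.37] 0.012718430126756258
scene along [-0.0598  0.0894] across [-0.0441  0.0441]
  -0.05 82 ztop 0.1113
  -0.03 71 ztop 0.1115
  -0.01 83 ztop 0.1106
  0.01 111 ztop 0.1123
  0.03 78 ztop 0.1143
  0.05 105 ztop 0.113
  0.07 114 ztop 0.1137
  0.09 190 ztop 0.1154
 bar 86 [-0.069  0.166]
top along [-0.0632  0.084 ] across [-0.0595  0.0428]
  -0.07 24 ztop 0.1129
  -0.05 30 ztop 0.1115
  -0.03 8 ztop 0.1114
  0.03 32 ztop 0.1152
  0.05 104 ztop 0.1141
  0.07 125 ztop 0.1087
  0.09 78 ztop 0.108
 bar 83 [-0.239  0.17 ]
scene ((460.5336608886719, -312.8019714355469), 94.96272277832031) [ 382.19799855 -400.15986866] [ 553.02455449 -221.45253318]
top ((455.8026123046875, -313.3313903808594), 92.7911148071289) [ 375.00996234 -403.99571354] [ 545.98680332 -220.66142403]
```

View pics/t2_top.png

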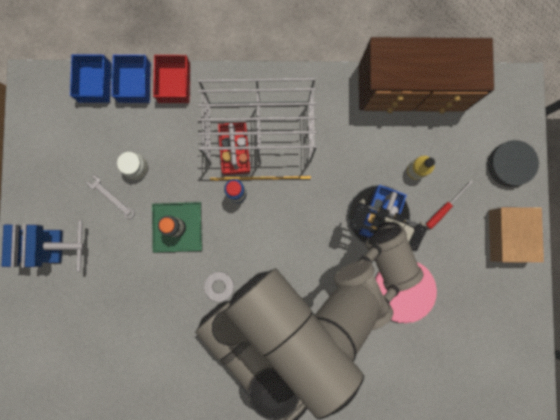

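Top view: caddy over the black stand (379,212), centres agree within 2 mm. Lowering.

>>> play_rows --pt "0.1 0 0.3 0 0 0 0.05" --pt "0.3 0 0.7 0 0.005 0 0.05" --pt "0.5 0 1.15 0 0.01 0 0.05" --pt "0.7 0 1.6 0 0.013 0 0.05" --pt "0.85 0 1.95 0 0.013 0 0.05" --pt "0.95 0 2.2 0 0.013 0 0.05" --pt "1.0 0 2.3 0 0.013 0 0.05" --pt "1.04 0 2.38 0 0.013 0 0.05" --pt "1.04 0 2.38 0 0.013 0 0.05"

```text
time: 24.35
tool_pos: [0.4456, -0.3098, 0.1286]
tool_rot: [3.141, 0.401, 2.791]
contact_force: [-0.3, 0.1, -5.4]
opening: 0.0125
grip_force: 55.0
```

```bash
python3 tilt2.py t3|grep -v top
```

```text
24.35 [ 0.4456 -0.3098  0.1286] [3.141 0.401 2.791] [-0.3  0.1 -5.4] [-0.86  0.36  1.96  0.4   0.5  -2.4 ] 0.012544864108504998
scene along [-0.0599  0.0886] across [-0.044   0.0437]
 bar 87 [-0.124  0.143]
 bar 80 [-0.107  0.14 ]
```

>>> play_rows --pt "0.04 0 0.09 0 0 0 0.05" --pt "0.04 0 0.09 0 0 0 0.05" --pt "0.08 0 0.18 0 0 0 0.05" --pt "0.08 0 0.18 0 0 0 0.05"

```text
time: 24.85
tool_pos: [0.4457, -0.3098, 0.1267]
tool_rot: [3.142, 0.401, 2.791]
contact_force: [0.1, -0.7, -6.2]
opening: 0.0127
grip_force: 55.0
```

>>> play_rows --pt "0.03 0 0.07 0 0 0 0.05" --pt "0.03 0 0.07 0 0 0 0.05"

```text
time: 25.05
tool_pos: [0.4458, -0.3102, 0.1263]
tool_rot: [-3.141, 0.402, 2.791]
contact_force: [-1.9, -1.3, -3.1]
opening: 0.0123
grip_force: 55.0
```

Contact begins; two more millimetres, then check.

>>> play_rows --pt "0.04 0 0.09 0 0 0 0.05" --pt "0.04 0 0.09 0 0 0 0.05"

```text
time: 25.25
tool_pos: [0.4459, -0.3104, 0.1262]
tool_rot: [-3.14, 0.403, 2.792]
contact_force: [-6.1, 0.4, 6.8]
opening: 0.0124
grip_force: 55.0
```

```bash
python3 tilt2.py t4
```

```text
25.25 [ 0.4459 -0.3104  0.1262] [-3.14   0.403  2.792] [-6.1  0.4  6.8] [-0.86  0.36  1.96  0.41  0.5  -2.41] 0.012413652980382401
scene along [-0.059   0.0892] across [-0.0427  0.0451]
  -0.05 71 ztop 0.0812
  -0.03 70 ztop 0.0851
  -0.01 81 ztop 0.0837
  0.01 105 ztop 0.0825
  0.03 78 ztop 0.0865
  0.05 103 ztop 0.0861
  0.07 95 ztop 0.0857
  0.09 193 ztop 0.0861
 bar 89 [-0.089  0.14 ]
top along [-0.0633  0.086 ] across [-0.0535  0.0431]
  -0.07 22 ztop 0.0876
  -0.05 34 ztop 0.0866
  -0.03 6 ztop 0.085
  0.03 30 ztop 0.0876
  0.05 103 ztop 0.0852
  0.07 125 ztop 0.0821
  0.09 91 ztop 0.0851
 bar 79 [-0.042  0.136]
```

>>> play_rows --pt "0 0 0 0 0 0 0.15" --pt "0 0 0 0 0 0 0.25" --pt "0 0 0 0 0 0 0.4" --pt "0 0 0 0 0 0 0.5" --pt "0 0 0 0 0 0 0.5" --pt "0 0 -0.6 0 0 0 0.5" --pt "0 0 -1.6 0 0 0 0.5" --pt "0 0 -3 0 0 0 0.5" --pt "0 0 -5 0 0 0 0.5" --pt "0 0 -7.5 0 0 0 0.5" --pt "0 0 -10 0 0 0 0.5" --pt "0 0 -11 0 0 0 0.5" --pt "0 0 -11 0 0 0 0.5" --squeeze 20

```text
time: 26.65
tool_pos: [0.4053, -0.2955, 0.2279]
tool_rot: [-3.14, 0.404, 2.792]
contact_force: [-0.8, -1.4, 0.1]
opening: 0.0459
grip_force: 0.0
```

```bash
python3 - <<'E'
from h import *
u=np.array([np.cos(-.35),np.sin(-.35)]);c=np.array([.458,-.3145])
for n in('scene','top','wrist'):
    p,W,*_=cloud(n); hsv=cv2.cvtColor(p,cv2.COLOR_RGB2HSV).astype(int); z=W[...,2]; d=W[...,:2]-c; a=d@u; b=d@np.array([-u[1],u[0]])
    if n=='scene': cv2.imwrite('pics/fin.png',p[:,:,::-1])
    B=(hsv[...,0]>100)&(hsv[...,0]<125)&(hsv[...,1]>120)&(abs(a)<.13)&(abs(b)<.07)&(z>.07)&(z<.12)
    print(n,'along',np.percentile(a[B],[.5,99.5]).round(4),'across',np.percentile(b[B],[.5,99.5]).round(4),'plane',np.linalg.lstsq(np.c_[a[B],b[B],np.ones(B.sum())],z[B],rcond=None)[0].round(3))
    m=(p.max(2)<75)&(abs(z-.03)<.008)&(np.hypot(d[...,0],d[...,1])<.12); print(cv2.minEnclosingCircle((W[m][:,:2]*1000).astype(np.float32)))
E
```

```text
scene along [-0.0745  0.0763] across [-0.0432  0.0447] plane [-0.012 -0.035  0.082]
((461.5405578613281, -315.3645324707031), 94.78429412841797)
top along [-0.0753  0.0731] across [-0.0426  0.0428] plane [-0.02   0.015  0.082]
((455.4302978515625, -313.1502380371094), 92.7278060913086)
wrist along [-0.0752  0.0738] across [-0.042   0.0419] plane [-0.004 -0.008  0.082]
((452.620361328125, -312.76287841796875), 88.95235443115234)
```

View pics/fin.png

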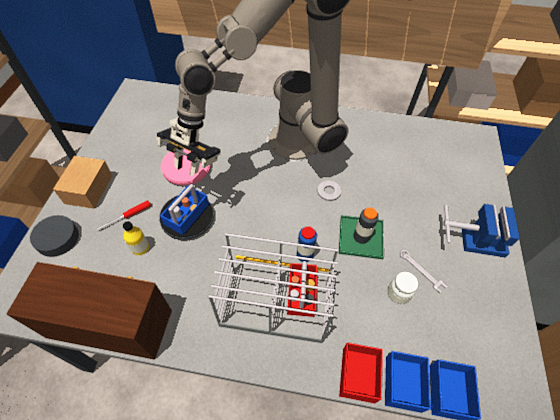

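The caddy stands level and centred on the black stand (186,210), released. The can is upright in the tray (368,225) and everything else is where it was.

```bash
python3 -c "
from cell import robot
print(robot.hand_in())"
```

```text
the job is handed in; nothing more can be done
None
```

The job is handed in at about 27 s: the orange-capped can stands upright in the green tray, and the blue caddy sits level and within about 3 mm of centre on the black stand, released, with nothing else visibly moved.

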